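Press a glued envelope under a column of tins, heaviest at the bottom

TASK

The padded kraft envelope has just been glued, so weigh it down with the three closed tins, stacked flat, lid up, in one square column, edges flush, on the middle of the envelope and lengthwise along it. The tins look alike but are not equally full: feel their weights, and put the heaviest at the bottom and the lightest on top. Leave the tealight glass, sharpener and eraser where they are.

Things in the scene. Friction and masses are not known exactly. Their poses are not given: they have to be found in the camera images.
- envelope: flat padded kraft-brown envelope, 175 x 125 mm, fixed to the surface; its top is firm and lies 8 mm above its origin. Origin: centre of the underside; x along its long side, y along its short side, z up
- tin_a: one of three identical closed tins, lid shut for good: 66 x 91 mm with a small lip on -x, 23 mm high (body 60 x 88, lid 61 x 92). Origin: centre of the underside; x across, y along the long side, z up. Pinch across x. Contents unseen, near the middle; any tin may be the near-empty (0.1 kg in all), half-full (0.3 to 0.41 kg) or full one (0.64 to 0.9 kg)
- tin_b: one of three identical closed tins, lid shut for good: 66 x 91 mm with a small lip on -x, 23 mm high (body 60 x 88, lid 61 x 92). Origin: centre of the underside; x across, y along the long side, z up. Pinch across x. Contents unseen, near the middle; any tin may be the near-empty (0.1 kg in all), half-full (0.3 to 0.41 kg) or full one (0.64 to 0.9 kg)
- tin_c: one of three identical closed tins, lid shut for good: 66 x 91 mm with a small lip on -x, 23 mm high (body 60 x 88, lid 61 x 92). Origin: centre of the underside; x across, y along the long side, z up. Pinch across x. Contents unseen, near the middle; any tin may be the near-empty (0.1 kg in all), half-full (0.3 to 0.41 kg) or full one (0.64 to 0.9 kg)
- tealight: bystander: empty tealight glass, 59 mm across, 58 mm high, origin at the centre of the underside
- sharpener: bystander: small metal pencil sharpener, 23 x 28 x 14 mm, origin at the centre of the underside
- white_eraser: bystander: eraser in a card sleeve, 20 x 44 x 12 mm, origin at the centre of the underside
Things that resemble listed ones, but are neither listed nor needed, are in the scene too. Leave any orange look-alike of the tin_b alone.

How it is judged:
At the end, for the whole second after the job is handed in: Heaviest tin on the envelope, centred within 20 mm and 0.12 rad of it; the middle one on it, the lightest on that, each within 6 mm and 0.09 rad of the one below; lids up, at rest. Judged by load: under 2 N on the middle tin, 2.5 to 6.1 N on the bottom one (((horizontal distance between tin_a and envelope below 0.02 m and angle between the y axis of tin_a and the x axis of envelope, either way round below 0.12 rad and height (world z) of tin_a between 0.004 and 0.012 m and horizontal distance between tin_a and tin_b below 0.006 m and angle between the y axis of tin_a and the y axis of tin_b, either way round below 0.09 rad and z of tin_b in the frame of tin_a between 0.019 and 0.027 m and horizontal distance between tin_b and tin_c below 0.006 m and angle between the y axis of tin_b and the y axis of tin_c, either way round below 0.09 rad and z of tin_c in the frame of tin_b between 0.019 and 0.027 m and contact force between tin_c and tin_b between 0.4 and 2 N and contact force between tin_b and tin_a between 2.5 and 6.1 N) or (horizontal distance between tin_a and envelope below 0.02 m and angle between the y axis of tin_a and the x axis of envelope, either way round below 0.12 rad and height (world z) of tin_a between 0.004 and 0.012 m and horizontal distance between tin_a and tin_c below 0.006 m and angle between the y axis of tin_a and the y axis of tin_c, either way round below 0.09 rad and z of tin_c in the frame of tin_a between 0.019 and 0.027 m and horizontal distance between tin_c and tin_b below 0.006 m and angle between the y axis of tin_c and the y axis of tin_b, either way round below 0.09 rad and z of tin_b in the frame of tin_c between 0.019 and 0.027 m and contact force between tin_b and tin_c between 0.4 and 2 N and contact force between tin_c and tin_a between 2.5 and 6.1 N) or (horizontal distance between tin_b and envelope below 0.02 m and angle between the y axis of tin_b and the x axis of envelope, either way round below 0.12 rad and height (world z) of tin_b between 0.004 and 0.012 m and horizontal distance between tin_b and tin_a below 0.006 m and angle between the y axis of tin_b and the y axis of tin_a, either way round below 0.09 rad and z of tin_a in the frame of tin_b between 0.019 and 0.027 m and horizontal distance between tin_a and tin_c below 0.006 m and angle between the y axis of tin_a and the y axis of tin_c, either way round below 0.09 rad and z of tin_c in the frame of tin_a between 0.019 and 0.027 m and contact force between tin_c and tin_a between 0.4 and 2 N and contact force between tin_a and tin_b between 2.5 and 6.1 N) or (horizontal distance between tin_b and envelope below 0.02 m and angle between the y axis of tin_b and the x axis of envelope, either way round below 0.12 rad and height (world z) of tin_b between 0.004 and 0.012 m and horizontal distance between tin_b and tin_c below 0.006 m and angle between the y axis of tin_b and the y axis of tin_c, either way round below 0.09 rad and z of tin_c in the frame of tin_b between 0.019 and 0.027 m and horizontal distance between tin_c and tin_a below 0.006 m and angle between the y axis of tin_c and the y axis of tin_a, either way round below 0.09 rad and z of tin_a in the frame of tin_c between 0.019 and 0.027 m and contact force between tin_a and tin_c between 0.4 and 2 N and contact force between tin_c and tin_b between 2.5 and 6.1 N) or (horizontal distance between tin_c and envelope below 0.02 m and angle between the y axis of tin_c and the x axis of envelope, either way round below 0.12 rad and height (world z) of tin_c between 0.004 and 0.012 m and horizontal distance between tin_c and tin_a below 0.006 m and angle between the y axis of tin_c and the y axis of tin_a, either way round below 0.09 rad and z of tin_a in the frame of tin_c between 0.019 and 0.027 m and horizontal distance between tin_a and tin_b below 0.006 m and angle between the y axis of tin_a and the y axis of tin_b, either way round below 0.09 rad and z of tin_b in the frame of tin_a between 0.019 and 0.027 m and contact force between tin_b and tin_a between 0.4 and 2 N and contact force between tin_a and tin_c between 2.5 and 6.1 N) or (horizontal distance between tin_c and envelope below 0.02 m and angle between the y axis of tin_c and the x axis of envelope, either way round below 0.12 rad and height (world z) of tin_c between 0.004 and 0.012 m and horizontal distance between tin_c and tin_b below 0.006 m and angle between the y axis of tin_c and the y axis of tin_b, either way round below 0.09 rad and z of tin_b in the frame of tin_c between 0.019 and 0.027 m and horizontal distance between tin_b and tin_a below 0.006 m and angle between the y axis of tin_b and the y axis of tin_a, either way round below 0.09 rad and z of tin_a in the frame of tin_b between 0.019 and 0.027 m and contact force between tin_a and tin_b between 0.4 and 2 N and contact force between tin_b and tin_c between 2.5 and 6.1 N)) and angle between each of tin_a, tin_b, tin_c's own z axis and vertical below 0.05 rad and linear speed of each of tin_a, tin_b, tin_c below 0.02 m/s and angular speed of each of tin_a, tin_b, tin_c below 0.2 rad/s); the robot touches nothing.
It fails at once if the tealight glass is moved by more than 25 mm (distance of tealight from where it was at the start of the episode above 0.025 m).
It fails at once if the sharpener is moved by more than 25 mm (distance of sharpener from where it was at the start of the episode above 0.025 m).
It fails at once if the eraser is moved by more than 25 mm (distance of white_eraser from where it was at the start of the episode above 0.025 m).
It also fails if it takes over 72 s, if anything falls off the work surface, if the arm or the gripper's body presses on something with over 40 N, if the wrist force passes 120 N, or if a joint passes its speed limit or range.

ROBOT

A 6-joint arm with a two-finger parallel gripper is mounted at the origin on a cart in front of the work surface, level with it; the furniture and walls round the work are solid. World frame = base frame: x ahead of the robot, y to its left, z up, the work surface at z = 0. Lengths are in m, angles in rad, forces in N, time in s.
With the tool pointing down it reaches from about 0.3 to 0.775 m from the base axis. Payload 14.6 kg.
Tool frame: the origin (TCP) lies on the centre line of the jaws, within the pads' length; the fingertips stand 19 mm ahead of it and the grasp point (between the pads) is the TCP; z points along the fingers, y is the line along which they close (so a half turn about z gives the same grasp; the last joint's range is limited). The gripper opens to 94 mm and grips with 3 to 60 N. Pads are 16 mm wide; open, the fingers measure 119 mm over their backs; the gripper's body (75 mm by 177 mm) begins 78 mm behind the grasp point.
Start: joints at [-1.307, 0.3, 1.521, -0, 1.321, -0.067], TCP at [0.179, -0.52, 0.224] pointing down, gripper open.
Joint ranges: [-3.03, 3.03], [-0.79, 2.21], [0.23, 2.52], [-1.04, 4.18], [0, 3.07], [-2.55, 2.55]. Speed limits (rad/s): [2.22, 2.22, 2.57, 3.14, 3.14, 3.14].

INTERFACE

Orientations are given as [roll, pitch, yaw] about the fixed x, y, z axes, in that order (R = Rz(yaw) Ry(pitch) Rx(roll)).
In Python, from station import get_obs, camera, workorder gives the robot as it stands.
- The arm moves only by the tool play_rows, never from a script. Its argument "motion" is a list that holds one entry, the list of rows, each a list of 7 numbers: the shift along the tool's x, y, z as a fraction of full scale, then the turn, a rotation vector about the tool's x, y, z as a fraction of full scale, then the opening, from -1 (shut) to 1 (fully open). In form: [[[x, y, z, ax, ay, az, grip], ...]]. A call has 1 to 10 rows; each row is the pose to reach, as a shift and turn from the pose commanded when the call began, along the tool's axes at that moment, turning the shorter way round; what a row does not reach only later rows make up. Full scale, the value 1, is 0.25 m for a shift and 2 pi rad for a turn. A row lasts 1/10 s, in which the tool goes at most 50 mm and 8.59 degrees, less where a joint would pass 70% of its speed; a pose out of reach is approached as far as the arm can. A call with a number of a shift or a turn outside -1 to 1 is refused whole. A call with a gripper value outside its range is refused whole. The fingers move at their own pace and stop on an object; "grip_force" is the grip in N (left out, the last holds). Time passes only in rows, so rows that repeat a pose let the fingers close. It gives the time, the measured TCP pose, the force, the opening and the grip force at its end, in the units of the state.
- get_obs(): the state, without advancing time (a new reading comes with each control period).
- camera(name): name is "scene" or "side" or "wrist"; returns a dict with "frame" (400x640x3 uint8, red, green, blue), "z_map" (400x640 float32, m along the optical axis (not along the pixel's ray), 0 where there is no reading), "camera_matrix" (3x3 intrinsics, pixels), "D" ([k1, k2, p1, p2, k3] as OpenCV has them; the pictures are not rectified), "T" (4x4, takes a point from camera to world coordinates); the wrist camera has in their place "T_tool_cam" (4x4, takes a point from camera to tool coordinates, whose origin is the TCP and whose axes are the flange's). Camera axes: x right, y up, looking along -z (the intrinsics and any distortion apply to the point x, -y, -z); pixel columns grow to the right and rows downward; lengths in m; the calibration is good to about 2 mm. A picture is of the moment at which its call begins: read the wrist's pose just before it.
- workorder.hand_in(): hands the job in; it is judged then, once.
The state is a dict: "time_s": time; "qpos": joint angles; "joint_vel": joint speeds; "tau": joint torques, N m; "ee_pos": TCP position; "eef_rot": TCP orientation; "force": force on the tool from outside, world axes, zero at the start; "moment": the same for the moment, N m; "grip_width": finger opening in m; "grip_force": force on a finger pad.
Only numpy, scipy, OpenCV 4.12 (cv2) and the standard library are available. Lean on these libraries where they do the work, as an engineer would, in place of code of your own. Each camera call takes 0.05 s, during which the arm holds its last target. There are 200 camera calls.

## Working session

There is one attempt and no reset: what is moved stays moved. The work goes in short steps, Python scripts to look and compute and a tool call to move; the robot and the scene stay as the last step left them, time stands still between calls to the robot, and variables do not carry over. Pictures are saved under pics/ and viewed, at most 10 in all, crops included, and the job is handed in when it is done.

Besides the shell and the picture viewer there is one more tool, called after "Emit:" by a JSON object that holds its "op" and its "data". play_rows: Moves the arm, as the interface text tells. Its arguments: {"type":"object","properties":{"motion":{"type":"array"},"grip_force":{"type":"number"}},"required":["motion"]}

```bash
ls; mkdir -p pics
python3 - <<'E'
from station import get_obs, camera
import cv2, numpy as np, pickle
o=get_obs(); print(o)
for n in ["scene","side"]:
    c=camera(n); pickle.dump(c,open(n+'.pkl','wb')); cv2.imwrite(f'pics/{n}1.png',c['frame'][:,:,::-1]); print(n,c['camera_matrix'],c['D'],c['T'])
E
```

```text
pics
{'time_s': 0.0, 'qpos': array([-1.30666757e+00,  3.00471600e-01,  1.52158275e+00,  3.40883566e-07,
        1.32071700e+00, -6.65735460e-02]), 'joint_vel': array([-5.64736494e-04,  2.69594957e-04, -1.12016528e-03, -1.73629012e-03,
       -3.01239461e-05,  1.74587270e-04]), 'tau': array([-6.26231249e-04, -5.31806016e+01, -3.52738452e+01,  7.08359806e-02,
        2.43834121e-02, -9.51102015e-05]), 'ee_pos': array([ 0.17853572, -0.51995608,  0.22388534]), 'eef_rot': array([-3.14041659e+00, -7.87415446e-05,  3.30702177e-01]), 'force': array([-0.40123053, -0.16786049,  0.55941926]), 'moment': array([0.00908356, 0.02761928, 0.00065571]), 'grip_force': 0.0, 'grip_width': 0.0941903679986208}
scene [[408.66276896   0.         320.43239055]
 [  0.         408.66276896 207.72749626]
 [  0.           0.           1.        ]] [-0.05104967  0.          0.          0.          0.        ] [[-0.96904423 -0.20562891  0.13663836  0.57628255]
 [ 0.24639589 -0.77059938  0.58776327  0.50924127]
 [-0.01556768  0.60323574  0.79741099  0.72507295]
 [ 0.          0.          0.          1.        ]]
side [[460.99948259   0.         326.6420323 ]
 [  0.         460.99948259 204.3123214 ]
 [  0.           0.           1.        ]] [-0.01272029  0.          0.          0.          0.        ] [[-0.99751117  0.02692141 -0.06516681  0.40207077]
 [-0.06847566 -0.59022652  0.80432813  0.73996085]
 [-0.01680953  0.80678863  0.590601    0.57725929]
 [ 0.          0.          0.          1.        ]]
```

View pics/scene1.png

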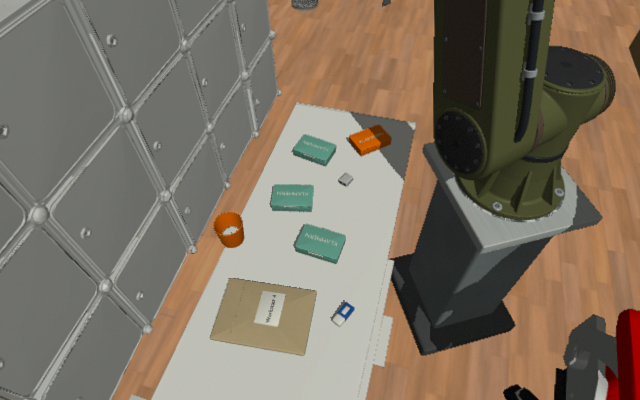

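View pics/side1.png

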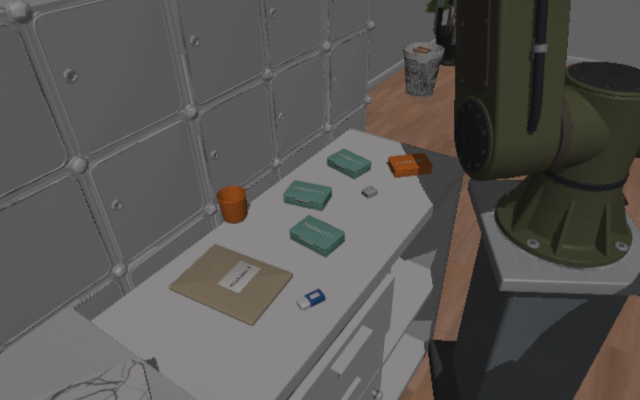

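The three teal tins are at (315,149), (292,197) and (320,243) in the scene view. The orange look-alike is at (370,139), the envelope at (264,316), the tealight at (229,230), the sharpener at (345,180) and the eraser at (343,313). The side view shows the same three teal tins. I'll confirm them in an enlarged crop while measuring.

```bash
cat > h.py <<'E'
import numpy as np, cv2
def world(c,T=None):
    K,D=c['camera_matrix'],np.array(c['D'],float); T=c['T'] if T is None else T
    h,w=c['z_map'].shape
    uv=np.stack(np.meshgrid(np.arange(w),np.arange(h)),-1).reshape(-1,1,2).astype(float)
    n=cv2.undistortPoints(uv,K,D).reshape(h,w,2); z=c['z_map']
    P=np.stack([n[...,0]*z,-n[...,1]*z,-z],-1)
    return P@T[:3,:3].T+T[:3,3]
def plane(c,uv,zp,T=None):
    K,D=c['camera_matrix'],np.array(c['D'],float); T=c['T'] if T is None else T
    n=cv2.undistortPoints(np.asarray(uv,float).reshape(-1,1,2),K,D).reshape(-1,2)
    d=np.c_[n[:,0],-n[:,1],-np.ones(len(n))]@T[:3,:3].T
    return T[:3,3]+d*((zp-T[2,3])/d[:,2])[:,None]
def mask(c,lo,hi):
    return cv2.inRange(cv2.cvtColor(c['frame'],cv2.COLOR_RGB2HSV),lo,hi)
E
python3 - <<'E'
from h import *; import pickle
for n in ["scene","side"]:
    c=pickle.load(open(n+'.pkl','rb')); W=world(c)
    for name,lo,hi,zl,zh in [('tin',(70,60,30),(95,255,255),.018,.03),('orange',(3,120,60),(18,255,255),-.1,.1),('env',(12,50,40),(28,180,255),.004,.014)]:
        m=mask(c,lo,hi)
        m=cv2.morphologyEx(m,cv2.MORPH_CLOSE,np.ones((5,5)))
        k,l,s,ce=cv2.connectedComponentsWithStats(m)
        for i in range(1,k):
            if s[i,4]<150: continue
            p=W[l==i]
            ok=(p[:,2]>zl)&(p[:,2]<zh)&(p[:,0]>.1)&(p[:,0]<.9)
            if ok.sum()<100: continue
            q=p[ok]; r=cv2.minAreaRect((q[:,:2]*1000).astype(np.float32))
            print(n,name,ce[i].round(),ok.sum(),'z',np.median(q[:,2]).round(4),np.round(r[0],1),np.round(r[1],1),round(r[2],1))
c=pickle.load(open('scene.pkl','rb'))
cv2.imwrite('pics/crop1.png',cv2.resize(c['frame'][95:275,200:400,::-1],(640,576),interpolation=cv2.INTER_CUBIC))
W=world(c); print(W[180,345],W[313,343],W[230,229])
E
```

```text
scene tin [314. 150.] 657 z 0.0227 [ 425.6 -191.7] [64.2 90.9] 48.4
scene tin [292. 197.] 885 z 0.0228 [508.8 -58.2] [63. 90.] 75.3
scene tin [320. 243.] 1143 z 0.0228 [477.6  73.6] [63.4 91.2] 55.8
scene orange [308. 131.] 789 z 0.0369 [539.6  -3. ] [813.6 183.9] 34.3
scene orange [370. 139.] 815 z 0.0222 [ 282.9 -191.9] [91.5 65.6] 17.0
scene env [264. 317.] 5160 z 0.0084 [614.4 192. ] [125.1 174.3] 65.8
side tin [349. 163.] 551 z 0.0232 [ 424.7 -192.2] [63.5 92.3] 49.7
side tin [307. 195.] 727 z 0.0232 [507.5 -58.1] [65.  89.1] 72.5
side tin [317. 235.] 1024 z 0.0233 [476.4  73.5] [63.9 89.4] 56.6
side orange [410. 165.] 798 z 0.0229 [ 286.8 -208.4] [ 91.6 101.5] 15.6
side orange [233. 203.] 888 z 0.0392 [651.4   5.5] [55.7 61.3] 18.4
side env [231. 284.] 4547 z 0.0085 [613.3 192.8] [124.1 173.1] 65.9
[ 0.3796574  -0.07933639  0.01209652] [0.47379703 0.22917345 0.01220042] [ 0.65507887 -0.00543957  0.01686541]
```

View pics/crop1.png

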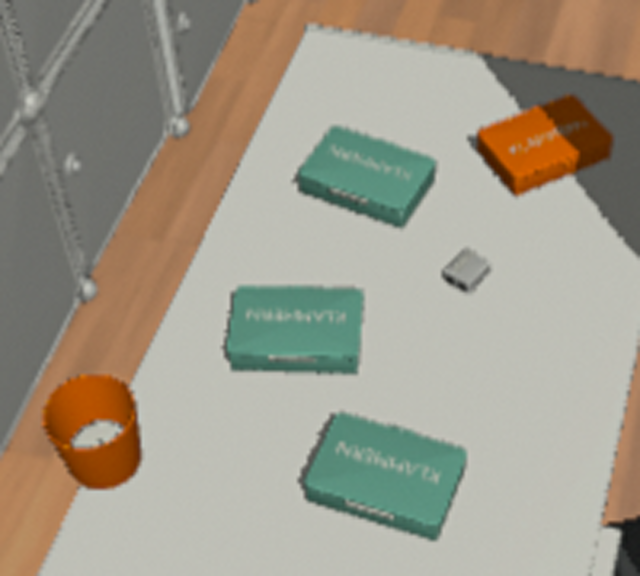

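All three candidates are the same teal tin with the small lip on the +y (camera-side) long edge: crop (365,175), (295,330) and (385,475). The orange one at crop (545,145) is the look-alike and stays. I'm starting with the tin at (0.425,-0.192).

```bash
cat >> h.py <<'E'
from scipy.spatial.transform import Rotation as R
def rel(x,y,z,yawdeg,o=None):
    from station import get_obs
    o=o or get_obs(); A=R.from_euler('xyz',o['eef_rot']); B=R.from_euler('xyz',[np.pi,0,np.radians(yawdeg)])
    s=A.inv().apply(np.array([x,y,z])-o['ee_pos'])/.25; t=(A.inv()*B).as_rotvec()/(2*np.pi)
    return np.r_[s,t].round(4).tolist()
E
python3 - <<'E'
from h import *
print(rel(.425,-.192,.13,-41));print(rel(.425,-.192,.023,-41))
E
```

```text
[1.3584, -0.9203, 0.3768, -0.0001, 0.0001, 0.1665]
[1.3584, -0.9199, 0.8048, -0.0001, 0.0001, 0.1665]
```

Emit:
{"op": "play_rows", "data": {"motion": [[[0.2,-0.14,0.1,0,0,0.024,1],[0.4,-0.28,0.2,0,0,0.048,1],[0.6,-0.42,0.3,0,0,0.07,1],[0.8,-0.55,0.35,0,0,0.095,1],[0.95,-0.65,0.37,0,0,0.12,1],[0.95,-0.65,0.37,0,0,0.143,1],[0.95,-0.65,0.37,0,0,0.1665,1],[0.95,-0.65,0.37,0,0,0.1665,1]]], "grip_force": 45}}

```text
time_s: 0.9
ee_pos: [0.3514, -0.287, 0.1311]
eef_rot: [-3.141, 0.002, -0.718]
force: [0.0, 0.2, 1.2]
grip_width: 0.0938
grip_force: 0.0
```

Run:
```python
from h import *
print(rel(.425,-.192,.09,-41));print(rel(.425,-.192,.023,-41))
```

```text
[-0.028, -0.4796, 0.1646, -0.0001, 0.0003, -0.0004]
[-0.0275, -0.4795, 0.4326, -0.0001, 0.0003, -0.0004]
```

Emit:
{"op": "play_rows", "data": {"motion": [[[-0.014,-0.24,0.08,0,0,0,1],[-0.028,-0.48,0.17,0,0,0,1],[-0.028,-0.48,0.17,0,0,0,1],[-0.028,-0.48,0.3,0,0,0,1],[-0.028,-0.48,0.39,0,0,0,1],[-0.028,-0.48,0.433,0,0,0,1],[-0.028,-0.48,0.433,0,0,0,1]]]}}

```text
time_s: 1.6
ee_pos: [0.4233, -0.1939, 0.0227]
eef_rot: [3.141, 0.002, -0.716]
force: [0.7, -1.1, 0.1]
grip_width: 0.0943
grip_force: 0.0
```

Emit:
{"op": "play_rows", "data": {"motion": [[[0,0,0,0,0,0,-1],[0,0,0,0,0,0,-1],[0,0,0,0,0,0,-1],[0,0,0,0,0,0,-1],[0,0,0,0,0,0,-1],[0,0,0,0,0,0,-1]]]}}

```text
time_s: 2.2
ee_pos: [0.424, -0.1945, 0.0241]
eef_rot: [3.141, -0.001, -0.715]
force: [-3.4, -2.0, 6.5]
grip_width: 0.0599
grip_force: 45.0
```

Emit:
{"op": "play_rows", "data": {"motion": [[[0,0,-0.06,0,0,0,-1],[0,0,-0.14,0,0,0,-1],[0,0,-0.2,0,0,0,-1],[0,0,-0.2,0,0,0,-1],[0,0,-0.2,0,0,0,-1],[0,0,-0.2,0,0,0,-1],[0,0,-0.2,0,0,0,-1]]]}}

```text
time_s: 2.9
ee_pos: [0.4235, -0.1939, 0.0728]
eef_rot: [3.141, 0.002, -0.715]
force: [-0.7, 0.9, -7.5]
grip_width: 0.0601
grip_force: 45.0
```

Emit:
{"op": "play_rows", "data": {"motion": [[[0,0,0,0,0,0,-1],[0,0,0,0,0,0,-1]]]}}

```text
time_s: 3.1
ee_pos: [0.4238, -0.1941, 0.0734]
eef_rot: [3.141, 0.001, -0.715]
force: [-0.9, 0.5, -7.7]
grip_width: 0.0599
grip_force: 45.0
```

The reading is −7.7 N, so this is the full tin. It goes straight to the envelope.

Run:
```python
from h import *
print(rel(.424,-.194,.12,-41));print(rel(.518,-.0,.12,-33));print(rel(.614,.192,.12,-24.2))
```

```text
[0.0003, -0.0008, -0.1866, 0.0, 0.0001, 0.0]
[-0.2248, -0.8332, -0.1865, 0.0, 0.0001, -0.0222]
[-0.4387, -1.6648, -0.1865, 0.0, 0.0001, -0.0466]
```

Emit:
{"op": "play_rows", "data": {"motion": [[[0,0,-0.1,0,0,0,-1],[-0.03,-0.1,-0.18,0,0,0,-1],[-0.07,-0.24,-0.187,0,0,0,-1],[-0.11,-0.4,-0.187,0,0,-0.005,-1],[-0.15,-0.56,-0.187,0,0,-0.01,-1],[-0.19,-0.7,-0.187,0,0,-0.015,-1],[-0.22,-0.82,-0.187,0,0,-0.02,-1],[-0.24,-0.92,-0.187,0,0,-0.025,-1]]]}}

```text
time_s: 3.9
ee_pos: [0.5299, 0.0206, 0.1202]
eef_rot: [3.142, 0.0, -0.556]
force: [0.9, -0.0, -6.0]
grip_width: 0.0596
grip_force: 45.0
```

Run:
```python
from h import *
print(get_obs()['force'] if 0 else '',rel(.614,.192,.06,-24.2),rel(.614,.192,.0325,-24.2))
```

```text
[-0.0759, -0.76, 0.2408, 0.0, 0.0001, -0.0213] [-0.0759, -0.76, 0.3508, 0.0, 0.0001, -0.0213]
```

Emit:
{"op": "play_rows", "data": {"motion": [[[-0.01,-0.12,0.02,0,0,-0.004,-1],[-0.025,-0.28,0.04,0,0,-0.008,-1],[-0.045,-0.44,0.08,0,0,-0.013,-1],[-0.06,-0.6,0.12,0,0,-0.018,-1],[-0.076,-0.72,0.17,0,0,-0.0213,-1],[-0.076,-0.76,0.24,0,0,-0.0213,-1],[-0.076,-0.76,0.29,0,0,-0.0213,-1],[-0.076,-0.76,0.32,0,0,-0.0213,-1],[-0.076,-0.76,0.335,0,0,-0.0213,-1],[-0.076,-0.76,0.335,0,0,-0.0213,-1]]]}}

```text
time_s: 4.9
ee_pos: [0.6139, 0.1892, 0.0367]
eef_rot: [3.141, 0.0, -0.425]
force: [-0.6, -0.9, -7.1]
grip_width: 0.06
grip_force: 45.0
```

Run:
```python
from h import *
from station import get_obs
print(get_obs()['force'],rel(.614,.192,.0325,-24.2))
```

```text
[-0.56081025 -0.87906246 -7.08241757] [-0.0042, -0.0102, 0.0169, 0.0, 0.0, -0.0005]
```

Emit:
{"op": "play_rows", "data": {"motion": [[[-0.004,-0.01,0.008,0,0,0,-1],[-0.004,-0.01,0.016,0,0,0,-1],[-0.004,-0.01,0.02,0,0,0,-1],[-0.004,-0.01,0.02,0,0,0,-1]]]}}

```text
time_s: 5.3
ee_pos: [0.6144, 0.1928, 0.0327]
eef_rot: [-3.141, -0.001, -0.424]
force: [-4.2, -0.1, 3.8]
grip_width: 0.06
grip_force: 45.0
```

Emit:
{"op": "play_rows", "data": {"motion": [[[0,0,0,0,0,0,1],[0,0,0,0,0,0,1],[0,0,0,0,0,0,1],[0,0,0,0,0,0,1],[0,0,-0.1,0,0,0,1],[0,0,-0.25,0,0,0,1],[0,0,-0.4,0,0,0,1],[0,0,-0.4,0,0,0,1]]]}}

```text
time_s: 6.1
ee_pos: [0.6162, 0.1932, 0.1375]
eef_rot: [-3.136, -0.007, -0.424]
force: [-0.2, 0.1, 1.2]
grip_width: 0.0941
grip_force: 0.0
```

Run:
```python
from h import *
from station import get_obs
print(get_obs()['force'])
print('m',rel(.508,-.058,.1,-16));print('3',rel(.477,.0735,.1,-33.8));print(rel(.477,.0735,.023,-33.8))
```

```text
[-0.20000647  0.1324696   1.2191655 ]
m [0.0184, 1.0948, 0.144, -0.0008, -0.0011, -0.0231]
3 [-0.3112, 0.6666, 0.1441, -0.0009, -0.001, 0.0263]
[-0.3133, 0.6682, 0.4521, -0.0009, -0.001, 0.0263]
```

Emit:
{"op": "play_rows", "data": {"motion": [[[-0.1,0.2,0.05,0,0,0.009,1],[-0.2,0.4,0.1,0,0,0.018,1],[-0.31,0.6,0.14,0,0,0.026,1],[-0.313,0.667,0.15,0,0,0.0263,1],[-0.313,0.668,0.22,0,0,0.0263,1],[-0.313,0.668,0.33,0,0,0.0263,1],[-0.313,0.668,0.42,0,0,0.0263,1],[-0.313,0.668,0.45,0,0,0.0263,1],[-0.313,0.668,0.45,0,0,0.0263,1]]]}}

```text
time_s: 7.0
ee_pos: [0.4738, 0.0727, 0.0195]
eef_rot: [3.141, 0.001, -0.59]
force: [0.1, 1.2, -0.4]
grip_width: 0.0939
grip_force: 0.0
```

Run:
```python
from h import *
print(rel(.477,.0735,.023,-33.8))
```

```text
[0.0089, -0.0098, -0.0142, 0.0001, 0.0001, 0.0]
```

Emit:
{"op": "play_rows", "data": {"motion": [[[0.009,-0.01,-0.014,0,0,0,1],[0.009,-0.01,-0.014,0,0,0,1],[0.009,-0.01,-0.014,0,0,0,-1],[0.009,-0.01,-0.014,0,0,0,-1],[0.009,-0.01,-0.014,0,0,0,-1],[0.009,-0.01,-0.014,0,0,0,-1],[0.009,-0.01,-0.014,0,0,0,-1],[0.009,-0.01,-0.014,0,0,0,-1]]]}}

```text
time_s: 7.8
ee_pos: [0.4772, 0.0736, 0.0226]
eef_rot: [3.141, 0.0, -0.59]
force: [-0.1, -0.6, -0.1]
grip_width: 0.0597
grip_force: 45.0
```

Emit:
{"op": "play_rows", "data": {"motion": [[[0,0,-0.06,0,0,0,-1],[0,0,-0.14,0,0,0,-1],[0,0,-0.2,0,0,0,-1],[0,0,-0.2,0,0,0,-1],[0,0,-0.2,0,0,0,-1],[0,0,-0.2,0,0,0,-1],[0,0,-0.2,0,0,0,-1],[0,0,-0.2,0,0,0,-1],[0,0,-0.2,0,0,0,-1]]]}}

```text
time_s: 8.7
ee_pos: [0.4772, 0.0736, 0.0724]
eef_rot: [3.141, 0.0, -0.59]
force: [0.1, 0.2, -0.6]
grip_width: 0.06
grip_force: 45.0
```

The reading is −0.6 N, so this is the near-empty tin. I'll set it back and fetch the middle one, then look at the placed tin from above on the way.

Emit:
{"op": "play_rows", "data": {"motion": [[[0,0,0.08,0,0,0,-1],[0,0,0.15,0,0,0,-1],[0,0,0.197,0,0,0,-1],[0,0,0.197,0,0,0,-1],[0,0,0.197,0,0,0,-1],[0,0,0.197,0,0,0,1],[0,0,0.197,0,0,0,1],[0,0,0.197,0,0,0,1],[0,0,0,0,0,0,1],[0,0,-0.15,0,0,0,1]]]}}

```text
time_s: 9.7
ee_pos: [0.4772, 0.0736, 0.1118]
eef_rot: [3.141, 0.0, -0.59]
force: [0.5, -0.2, -0.1]
grip_width: 0.0933
grip_force: 0.0
```

Run:
```python
from h import *
print('m',rel(.508,-.058,.1,-16));print(rel(.508,-.058,.023,-16))
```

```text
m [0.3952, 0.3687, 0.0471, 0.0, 0.0001, -0.0494]
[0.3953, 0.3686, 0.3551, 0.0, 0.0001, -0.0494]
```

Emit:
{"op": "play_rows", "data": {"motion": [[[0.13,0.12,0.01,0,0,-0.02,1],[0.26,0.24,0.03,0,0,-0.04,1],[0.38,0.36,0.047,0,0,-0.049,1],[0.395,0.369,0.05,0,0,-0.0494,1],[0.395,0.369,0.15,0,0,-0.0494,1],[0.395,0.369,0.25,0,0,-0.0494,1],[0.395,0.369,0.32,0,0,-0.0494,1],[0.395,0.369,0.35,0,0,-0.0494,1],[0.395,0.369,0.355,0,0,-0.0494,1]]]}}

```text
time_s: 10.6
ee_pos: [0.5078, -0.0576, 0.0211]
eef_rot: [3.142, 0.001, -0.279]
force: [0.2, 0.6, -0.0]
grip_width: 0.0941
grip_force: 0.0
```

Emit:
{"op": "play_rows", "data": {"motion": [[[0,0,0,0,0,0,1],[0,0,0,0,0,0,-1],[0,0,0,0,0,0,-1],[0,0,0,0,0,0,-1],[0,0,0,0,0,0,-1],[0,0,0,0,0,0,-1],[0,0,0,0,0,0,-1]]]}}

```text
time_s: 11.3
ee_pos: [0.5082, -0.0583, 0.0218]
eef_rot: [3.141, -0.001, -0.279]
force: [-1.1, -4.8, 4.4]
grip_width: 0.0598
grip_force: 45.0
```

Emit:
{"op": "play_rows", "data": {"motion": [[[0,0,-0.06,0,0,0,-1],[0,0,-0.14,0,0,0,-1],[0,0,-0.22,0,0,0,-1],[0,0,-0.3,0,0,0,-1],[0,0,-0.36,0,0,0,-1],[0,0,-0.4,0,0,0,-1],[0,0,-0.4,0,0,0,-1],[0,0,-0.4,0,0,0,-1],[0,0,-0.4,0,0,0,-1],[0,0,-0.4,0,0,0,-1]]]}}

```text
time_s: 12.3
ee_pos: [0.5077, -0.058, 0.1207]
eef_rot: [3.141, 0.001, -0.279]
force: [0.2, -0.5, -3.9]
grip_width: 0.06
grip_force: 45.0
```

That reads −3.9 N, so this is the half-full tin. Next I measure the placed tin and the held tin with both cameras.

```bash
cat >> h.py <<'E'
def tins(c,zr=None):
    W=world(c); m=cv2.morphologyEx(mask(c,(70,60,30),(95,255,255)),cv2.MORPH_CLOSE,np.ones((5,5)))
    k,l,s,ce=cv2.connectedComponentsWithStats(m); out=[]
    for i in range(1,k):
        if s[i,4]<150: continue
        p=W[l==i]; p=p[(p[:,2]>0.015)&(p[:,2]<.2)]
        if len(p)<100: continue
        t=np.percentile(p[:,2],90); q=p[abs(p[:,2]-t)<.005]; r=cv2.minAreaRect((q[:,:2]*1000).astype(np.float32))
        out.append((ce[i].round().tolist(),len(q),round(float(t),4),np.round(r[0],1).tolist(),np.round(r[1],1).tolist(),round(r[2],1)))
    return out
E
python3 - <<'E'
from h import *; from station import camera,get_obs
for n in ['scene','side']:
    c=camera(n); print(n); [print(' ',t) for t in tins(c)]
    if n=='scene': cv2.imwrite('pics/scene2.png',c['frame'][90:400,150:550,::-1])
o=get_obs(); print(o['ee_pos'],np.degrees(o['eef_rot']))
E
```

```text
scene
  ([303.0, 171.0], 299, 0.1229, [482.6, -48.4], [64.8, 37.2], 71.3)
  ([274.0, 176.0], 127, 0.1227, [541.5, -44.6], [21.3, 31.8], 73.0)
  ([320.0, 244.0], 1128, 0.0244, [479.1, 75.9], [61.9, 91.1], 55.6)
  ([263.0, 311.0], 1613, 0.0326, [615.1, 193.3], [64.2, 91.9], 66.6)
side
  ([286.0, 156.0], 102, 0.1228, [547.3, -56.2], [21.5, 56.8], 9.9)
  ([315.0, 156.0], 407, 0.1233, [489.9, -51.8], [66.0, 57.2], 79.7)
  ([316.0, 236.0], 1016, 0.0244, [478.0, 75.4], [64.3, 90.0], 56.3)
  ([230.0, 275.0], 1348, 0.0326, [614.7, 195.2], [64.3, 90.1], 65.8)
[ 0.50787859 -0.05796564  0.12096101] [ 1.79997224e+02  4.87994323e-02 -1.60040125e+01]
```

View pics/scene2.png

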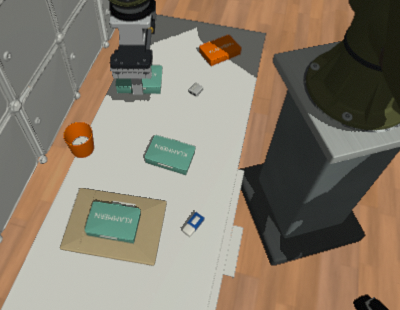

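The crop shows the bottom tin centred on the envelope at (112,221), the held tin in the gripper at (135,82), and the bystanders unmoved. The offsets along the tin's length are about 0, so I place at the same TCP xy.

Run:
```python
from h import *
print(rel(.56,.068,.13,-20));print(rel(.6,.16,.13,-24.3))
```

```text
[0.0615, -0.5418, -0.0362, 0.0, 0.0001, 0.0111]
[0.1138, -0.9397, -0.0363, 0.0, 0.0001, 0.023]
```

Emit:
{"op": "play_rows", "data": {"motion": [[[0.01,-0.1,-0.036,0,0,0.003,-1],[0.03,-0.25,-0.036,0,0,0.006,-1],[0.05,-0.42,-0.036,0,0,0.009,-1],[0.07,-0.58,-0.036,0,0,0.012,-1],[0.09,-0.74,-0.036,0,0,0.016,-1],[0.105,-0.86,-0.036,0,0,0.02,-1],[0.114,-0.94,-0.036,0,0,0.023,-1],[0.114,-0.94,-0.036,0,0,0.023,-1]]]}}

```text
time_s: 13.2
ee_pos: [0.6005, 0.1622, 0.1297]
eef_rot: [-3.142, 0.001, -0.422]
force: [-0.2, -1.8, -3.0]
grip_width: 0.0598
grip_force: 45.0
```

Run:
```python
from h import *
print(rel(.6145,.1928,.09,-24.3),rel(.6145,.1928,.057,-24.3))
```

```text
[0.0013, -0.1345, 0.159, -0.0, 0.0001, 0.0004] [0.0013, -0.1345, 0.291, -0.0, 0.0001, 0.0004]
```

Emit:
{"op": "play_rows", "data": {"motion": [[[0,-0.06,0.03,0,0,0,-1],[0.001,-0.12,0.07,0,0,0,-1],[0.001,-0.134,0.14,0,0,0,-1],[0.001,-0.134,0.2,0,0,0,-1],[0.001,-0.134,0.25,0,0,0,-1],[0.001,-0.134,0.275,0,0,0,-1],[0.001,-0.134,0.285,0,0,0,-1],[0.001,-0.134,0.285,0,0,0,-1],[0.001,-0.134,0.285,0,0,0,-1]]]}}

```text
time_s: 14.1
ee_pos: [0.6146, 0.1904, 0.0599]
eef_rot: [-3.141, -0.001, -0.424]
force: [-0.2, 0.1, -3.7]
grip_width: 0.0601
grip_force: 45.0
```

Run:
```python
from h import *
print(rel(.6145,.1928,.0535,-24.3))
```

```text
[-0.0043, -0.0086, 0.0256, -0.0001, -0.0001, 0.0]
```

Emit:
{"op": "play_rows", "data": {"motion": [[[-0.004,-0.009,0.01,0,0,0,-1],[-0.004,-0.009,0.018,0,0,0,-1],[-0.004,-0.009,0.022,0,0,0,-1],[-0.004,-0.009,0.024,0,0,0,-1],[-0.004,-0.009,0.024,0,0,0,-1]]]}}

```text
time_s: 14.6
ee_pos: [0.6143, 0.1929, 0.0532]
eef_rot: [-3.142, -0.0, -0.424]
force: [0.1, -0.0, -3.5]
grip_width: 0.0597
grip_force: 45.0
```

Not in contact yet, so I lower further.

Emit:
{"op": "play_rows", "data": {"motion": [[[0,0,0.003,0,0,0,-1],[0,0,0.006,0,0,0,-1],[0,0,0.006,0,0,0,-1]]]}}

```text
time_s: 14.9
ee_pos: [0.6144, 0.1929, 0.0531]
eef_rot: [-3.141, -0.0, -0.424]
force: [-6.3, -1.0, 9.9]
grip_width: 0.0596
grip_force: 45.0
```

Emit:
{"op": "play_rows", "data": {"motion": [[[0,0,-0.004,0,0,0,-1],[0,0,-0.004,0,0,0,1],[0,0,-0.004,0,0,0,1],[0,0,-0.004,0,0,0,1],[0,0,-0.004,0,0,0,1],[0,0,-0.05,0,0,0,1],[0,0,-0.15,0,0,0,1],[0,0,-0.3,0,0,0,1],[0,0,-0.3,0,0,0,1]]]}}

```text
time_s: 15.8
ee_pos: [0.6164, 0.1935, 0.133]
eef_rot: [-3.136, -0.007, -0.424]
force: [-0.1, -0.1, 0.5]
grip_width: 0.0941
grip_force: 0.0
```

Run:
```python
from h import *; from station import camera
print(rel(.4772,.0736,.11,-33.8),rel(.4772,.0736,.0235,-33.8))
```

```text
[-0.3109, 0.6665, 0.0863, -0.0009, -0.001, 0.0264] [-0.3132, 0.6683, 0.4322, -0.0009, -0.001, 0.0264]
```

Emit:
{"op": "play_rows", "data": {"motion": [[[-0.1,0.2,0.03,0,0,0.009,1],[-0.2,0.4,0.06,0,0,0.018,1],[-0.31,0.6,0.086,0,0,0.0264,1],[-0.311,0.667,0.086,0,0,0.0264,1],[-0.311,0.667,0.15,0,0,0.0264,1],[-0.311,0.667,0.15,0,0,0.0264,1],[-0.311,0.667,0.15,0,0,0.0264,1]]]}}

```text
time_s: 16.5
ee_pos: [0.4752, 0.0731, 0.0897]
eef_rot: [-3.141, -0.0, -0.59]
force: [1.0, 0.2, 0.2]
grip_width: 0.094
grip_force: 0.0
```

Run:
```python
from h import *; from station import camera
print(rel(.4772,.0736,.0235,-33.8))
for n in ['scene','side']:
    print(n); [print(' ',t) for t in tins(camera(n))]
```

```text
[0.0053, -0.006, 0.265, -0.0, -0.0, 0.0001]
scene
  ([323.0, 247.0], 761, 0.0243, [479.2, 75.9], [63.4, 90.9], 56.1)
  ([262.0, 308.0], 1728, 0.0554, [615.2, 194.5], [66.3, 91.4], 65.6)
side
  ([317.0, 236.0], 984, 0.0244, [477.8, 76.2], [63.2, 89.0], 56.8)
  ([229.0, 270.0], 1397, 0.0553, [614.2, 195.6], [63.3, 90.6], 65.4)
```

Emit:
{"op": "play_rows", "data": {"motion": [[[0.005,-0.006,0.1,0,0,0,1],[0.005,-0.006,0.2,0,0,0,1],[0.005,-0.006,0.25,0,0,0,1],[0.005,-0.006,0.265,0,0,0,1],[0.005,-0.006,0.265,0,0,0,-1],[0.005,-0.006,0.265,0,0,0,-1],[0.005,-0.006,0.265,0,0,0,-1],[0.005,-0.006,0.265,0,0,0,-1],[0.005,-0.006,0.265,0,0,0,-1],[0.005,-0.006,0.265,0,0,0,-1]]]}}

```text
time_s: 17.6
ee_pos: [0.4769, 0.0735, 0.0234]
eef_rot: [-3.141, -0.001, -0.59]
force: [-2.5, 1.0, 5.9]
grip_width: 0.0595
grip_force: 45.0
```

Emit:
{"op": "play_rows", "data": {"motion": [[[0,0,-0.08,0,0,0,-1],[0,0,-0.18,0,0,0,-1],[0,0,-0.3,0,0,0,-1],[0,0,-0.42,0,0,0,-1],[0,0,-0.5,0,0,0,-1],[0,0,-0.5,0,0,0,-1],[0,0,-0.5,0,0,0,-1],[0,0,-0.5,0,0,0,-1]]]}}

```text
time_s: 18.4
ee_pos: [0.4761, 0.0734, 0.1466]
eef_rot: [3.14, 0.002, -0.59]
force: [0.3, 0.5, -0.9]
grip_width: 0.0596
grip_force: 45.0
```

Run:
```python
from h import *
print(rel(.6145,.1928,.145,-24.3))
```

```text
[0.1946, -0.7048, 0.0051, 0.0002, 0.0003, -0.0263]
```

Emit:
{"op": "play_rows", "data": {"motion": [[[0.03,-0.1,0,0,0,-0.004,-1],[0.07,-0.25,0,0,0,-0.009,-1],[0.11,-0.4,0,0,0,-0.015,-1],[0.15,-0.55,0,0,0,-0.021,-1],[0.18,-0.66,0.005,0,0,-0.0263,-1],[0.195,-0.705,0.005,0,0,-0.0263,-1],[0.195,-0.705,0.005,0,0,-0.0263,-1],[0.195,-0.705,0.1,0,0,-0.0263,-1],[0.195,-0.705,0.16,0,0,-0.0263,-1],[0.195,-0.705,0.16,0,0,-0.0263,-1]]]}}

```text
time_s: 19.4
ee_pos: [0.6136, 0.192, 0.105]
eef_rot: [3.138, 0.004, -0.425]
force: [0.5, -0.0, -0.7]
grip_width: 0.0599
grip_force: 45.0
```

Run:
```python
from h import *
print(rel(.6145,.1928,.0785,-24.3))
```

```text
[0.0023, -0.0045, 0.1061, 0.0005, 0.0006, -0.0001]
```

Emit:
{"op": "play_rows", "data": {"motion": [[[0.002,-0.004,0.04,0,0,0,-1],[0.002,-0.004,0.07,0,0,0,-1],[0.002,-0.004,0.09,0,0,0,-1],[0.002,-0.004,0.1,0,0,0,-1],[0.002,-0.004,0.1,0,0,0,-1],[0.002,-0.004,0.1,0,0,0,-1]]]}}

```text
time_s: 20.0
ee_pos: [0.6162, 0.1936, 0.0833]
eef_rot: [-3.141, -0.0, -0.424]
force: [-0.4, -0.2, -3.1]
grip_width: 0.0599
grip_force: 45.0
```

Run:
```python
from h import *
print(rel(.6145,.1928,.0785,-24.3))
```

```text
[-0.005, 0.0057, 0.0191, -0.0, -0.0001, -0.0]
```

Emit:
{"op": "play_rows", "data": {"motion": [[[-0.005,0.005,0.006,0,0,0,-1],[-0.005,0.005,0.012,0,0,0,-1],[-0.005,0.005,0.017,0,0,0,-1],[-0.005,0.005,0.02,0,0,0,-1],[-0.005,0.005,0.02,0,0,0,-1]]]}}

```text
time_s: 20.5
ee_pos: [0.6144, 0.1929, 0.0779]
eef_rot: [3.142, 0.0, -0.424]
force: [0.4, -0.1, -0.6]
grip_width: 0.0597
grip_force: 45.0
```

Emit:
{"op": "play_rows", "data": {"motion": [[[0,0,0.002,0,0,0,-1],[0,0,0.004,0,0,0,-1],[0,0,0.004,0,0,0,-1]]]}}

```text
time_s: 20.8
ee_pos: [0.6145, 0.1929, 0.0777]
eef_rot: [-3.141, -0.0, -0.424]
force: [-4.4, 0.2, 6.4]
grip_width: 0.0599
grip_force: 45.0
```

In contact. I release and retreat upward.

Emit:
{"op": "play_rows", "data": {"motion": [[[0,0,-0.003,0,0,0,-1],[0,0,-0.003,0,0,0,1],[0,0,-0.003,0,0,0,1],[0,0,-0.003,0,0,0,1],[0,0,-0.003,0,0,0,1],[0,0,-0.05,0,0,0,1],[0,0,-0.15,0,0,0,1],[0,0,-0.3,0,0,0,1],[0,0,-0.3,0,0,0,1]]]}}

```text
time_s: 21.7
ee_pos: [0.6164, 0.1934, 0.1583]
eef_rot: [-3.136, -0.007, -0.424]
force: [0.3, 0.2, -0.3]
grip_width: 0.0938
grip_force: 0.0
```

Emit:
{"op": "play_rows", "data": {"motion": [[[0,0.2,0,0,0,0,1],[0,0.4,0,0,0,0,1],[0,0.6,0,0,0,0,1],[0,0.8,0,0,0,0,1],[0,0.8,0,0,0,0,1],[0,0.8,0,0,0,0,1],[0,0.8,0,0,0,0,1]]]}}

```text
time_s: 22.4
ee_pos: [0.5325, 0.0114, 0.1523]
eef_rot: [-3.141, -0.001, -0.424]
force: [0.7, 0.3, 0.4]
grip_width: 0.0939
grip_force: 0.0
```

Run:
```python
from h import *; from station import camera
for n in ['scene','side']:
    c=camera(n); print(n); [print(' ',t) for t in tins(c)]
    u,v=(262,300) if n=='scene' else (229,262)
    cv2.imwrite(f'pics/{n}3.png',cv2.resize(c['frame'][v-70:v+70,u-90:u+90,::-1],None,fx=4,fy=4,interpolation=cv2.INTER_CUBIC))
```

```text
scene
  ([260.0, 305.0], 1808, 0.0782, [616.1, 194.0], [66.7, 91.4], 65.8)
side
  ([228.0, 265.0], 1401, 0.0779, [614.8, 194.5], [64.5, 90.1], 64.4)
```

View pics/scene3.png

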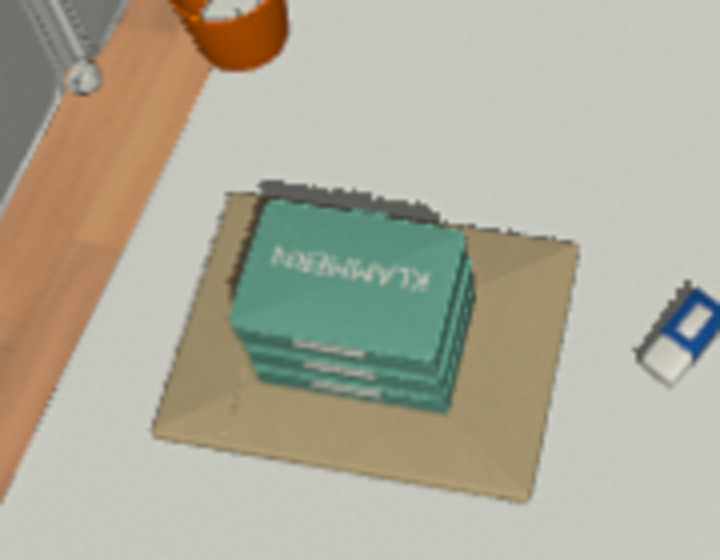

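View pics/side3.png

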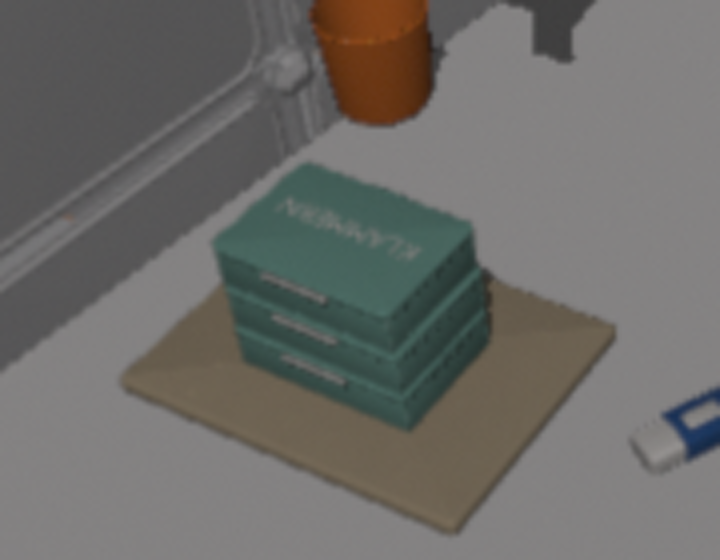

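Both views show a flush column in the middle of the envelope, with the top tin at (350,280) in the scene crop and (345,240) in the side crop. The measured tin centres agree within about 1.5 mm, and the arm is clear.

```bash
python3 -c "
from station import workorder; print(workorder.hand_in())"
```

```text
the job is handed in; nothing more can be done
None
```

The three tins are stacked on the middle of the envelope, with the full one (about 7.7 N) at the bottom, the half-full one (about 3.9 N) on it and the near-empty one (under 1 N) on top; their measured centres agree within about 1.5 mm, the bystanders were not touched, and the job is handed in (no verdict was returned).

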